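# Finish weighing a jar on the packing-bench balance

### The job

The jar on the two-pan balance is being weighed against the 500 g weight already on the other pan, but that pan still hangs in the air. Take the 200 g weight and the 100 g weight from the cork mat and stand both upright on the raised pan beside the 500 g weight, so that the balance comes to rest level, and let go.

Things in the scene. Friction and masses are not known exactly. Their poses are not given: they have to be found in the camera images.
- tray_left_top (a point): centre of the upper face of the left (+y) pan of the balance: a flat steel plate without rim, 210 mm (x axis, away from the robot) by 130 mm (y axis, along the beam). It stays horizontal, 105 mm above the table when level, 129 raised, 81 lowered. At the start it is raised and holds only the 500 g weight (46 mm across, 58 tall), about 50 mm beyond its centre in the far half; the near half is empty.
- tray_right_top (a point): the same point of the right (-y) pan, an equal plate 300 mm from the left one; it holds the 800 g jar (76 mm across, 105 tall) and starts low. The left pan stays up with the 200 g weight added, and sinks to level in about 2 s once the 100 g weight is on too, wherever on the pan they stand. Midway between the pans a small white dial plate rises to 156 mm above the table.
- w200_mid (a point): 200 g weight, plain steel, the largest of three on the cork mat (4 mm thick): a cylinder 34 mm in diameter up to 27 mm, then a neck and a 22 mm knob, 46 mm tall in all. The point is on its axis half-way up, 23 mm above its foot; z up. Things on the mat stand at least 70 mm apart between centres.
- w100_mid (a point): 100 g weight, the middle-sized of the three on the mat, same shape: a cylinder 27 mm in diameter up to 21 mm, then a neck and an 18 mm knob, 38 mm tall in all. The point is on its axis half-way up, 19 mm above its foot; z up. Not wanted: the smallest weight, 50 g (21 mm across, 29 tall), and a white plastic tube collar (42 mm across, 30 tall) on the same mat.
Things that resemble listed ones, but are neither listed nor needed, are in the scene too. Leave any orange, turquoise or yellow look-alike of the part that bears w100_mid alone.

How it is judged:
By the outcome, as a careful person would: the job done as asked, in the order asked, and still so for the second after the job is handed in, with the robot touching nothing.
It also fails if it takes over 62 s, if anything falls off the work surface, if the arm or the gripper's body presses on something with over 40 N, if the wrist force passes 120 N, or if a joint passes its speed limit or range.

### The arm

A 6-joint arm with a two-finger parallel gripper is mounted at the origin on the work surface. World frame = base frame: x ahead of the robot, y to its left, z up, the work surface at z = 0. Lengths are in m, angles in rad, forces in N, time in s.
With the tool pointing down it reaches from about 0.325 to 0.85 m from the base axis. Payload 4.4 kg.
Tool frame: the origin (TCP) lies on the centre line of the jaws, within the pads' length; the fingertips stand 14 mm ahead of it and the grasp point (between the pads) lies 5 mm behind it; z points along the fingers, y is the direction in which the jaws open and shut (so a half turn about z gives the same grasp; the last joint's range is limited). The gripper opens to 94 mm and grips with 3 to 60 N. Pads are 16 mm wide; open, the fingers measure 119 mm over their backs; the gripper's body (75 mm by 177 mm) begins 78 mm behind the grasp point.
Start: joints at [-1.365, 0.207, 1.542, -0, 1.393, -0.15], TCP at [0.2, -0.539, 0.219] pointing down, gripper open.
Joint ranges: [-2.73, 2.73], [-0.86, 2.22], [0.23, 2.46], [-1.11, 4.25], [0.08, 2.63], [-2.82, 2.82]. Speed limits (rad/s): [2.79, 2.79, 3.14, 3.14, 3.14, 3.14].

### API

Orientations are given as a 3x3 rotation matrix whose columns are the frame's x, y, z axes.
In Python, from station import sensors, camera, job gives the robot as it stands.
- The arm moves only by the shell command python3 -m creep 'ROWS' [FORCE]. ROWS is JSON, a list that holds one entry, the list of rows, each a list of 5 numbers: the shift along the tool's x, y, z in units of 40 mm (1.0 is 40 mm), then the turn about the tool's z in units of 6 degrees (1.0 is 6 degrees), then the closure, from 0 (fully open) to 1 (shut). In form: [[[tx, ty, tz, spin, jaw], ...]]. A call has 1 to 20 rows; each row shifts and turns the commanded pose from where the row before left it, along the tool's axes as they then stand; what a row does not reach is not made up. A row lasts 1/10 s, in which the tool goes at most 50 mm and 8.59 degrees, less where a joint would pass 70% of its speed; a pose out of reach is approached as far as the arm can. A call is refused whole if a number of a shift passes 1 or a number of a turn 1, either way. A call with a gripper value outside its range is refused whole. The fingers move at their own pace and stop on an object; FORCE is the grip in N (left out, the last holds). Time passes only in rows, so rows that do not move let the fingers close. It gives the time, the measured TCP pose, the force and the opening at its end, in the units of the state.
- sensors.state(): the state, without advancing time (a new reading comes with each control period).
- camera(name): name is "scene" or "top"; returns a dict with "frame" (400x640x3 uint8, red, green, blue), "fx", "fy", "cx", "cy" (pixels), "extrinsics" (4x4, takes a point from camera to world coordinates). Camera axes: x right, y down, z forward; pixel columns grow to the right and rows downward; lengths in m; the calibration is good to about 2 mm. A picture is of the moment at which its call begins. There is no depth.
- job.job_done(): hands the job in, once; it reports no verdict.
The state is a dict: "time": time; "joints": joint angles; "qvel": joint speeds; "tau": joint torques, N m; "tool_pos": TCP position; "tool_rot": TCP orientation; "contact_force": force on the tool from outside, world axes, zero at the start; "moment": the same for the moment, N m; "gripper_width": finger opening in m.
Only numpy, scipy, OpenCV 4.12 (cv2) and the standard library are available. Lean on these libraries where they do the work, as an engineer would, in place of code of your own. Each camera call takes 0.05 s, during which the arm holds its last target.

## Working session

There is one attempt and no reset: what is moved stays moved. The work goes in short steps, Python scripts to look and compute and a shell command to move; the robot and the scene stay as the last step left them, time stands still between calls to the robot, and variables do not carry over. Pictures are saved under pics/ and viewed, and the job is handed in when it is done.

```bash
ls; mkdir -p pics
cat > h.py <<'E'
import numpy as np, cv2
from station import sensors, camera, job
def ray(c,u,v):
    E=np.array(c["extrinsics"]); d=E[:3,:3]@np.array([(u-c["cx"])/c["fx"],(v-c["cy"])/c["fy"],1.0]); return E[:3,3],d
def onplane(c,u,v,z):
    o,d=ray(c,u,v); return o+d*(z-o[2])/d[2]
def proj(c,p):
    E=np.array(c["extrinsics"]); q=E[:3,:3].T@(np.array(p)-E[:3,3]); return q[0]/q[2]*c["fx"]+c["cx"],q[1]/q[2]*c["fy"]+c["cy"]
E
python3 - <<'E'
from h import *
s=sensors.state(); print(s["time"],s["tool_pos"],np.round(s["tool_rot"],3),s["gripper_width"])
for n in("top","scene"):
    c=camera(n); cv2.imwrite(f"pics/{n}0.png",c["frame"][:,:,::-1]); print(n,c["fx"],c["cx"],c["cy"],np.round(c["extrinsics"],3).tolist())
E
```

```text
pics
0.0 [ 0.2001382  -0.53824043  0.21832803] [[ 0.937  0.348 -0.   ]
 [ 0.348 -0.937  0.002]
 [ 0.    -0.002 -1.   ]] 0.0939011104626885
top 400.2032494993581 317.6890730303895 195.28258851797517 [[-0.028, -0.996, 0.085, 0.389], [-1.0, 0.028, 0.006, 0.031], [-0.009, -0.084, -0.996, 1.147], [0.0, 0.0, 0.0, 1.0]]
scene 452.50250463092254 316.9178466127356 197.28668635486554 [[-0.838, 0.342, -0.425, 0.956], [0.545, 0.548, -0.635, 0.732], [0.016, -0.764, -0.645, 0.833], [0.0, 0.0, 0.0, 1.0]]
```

View pics/top0.png

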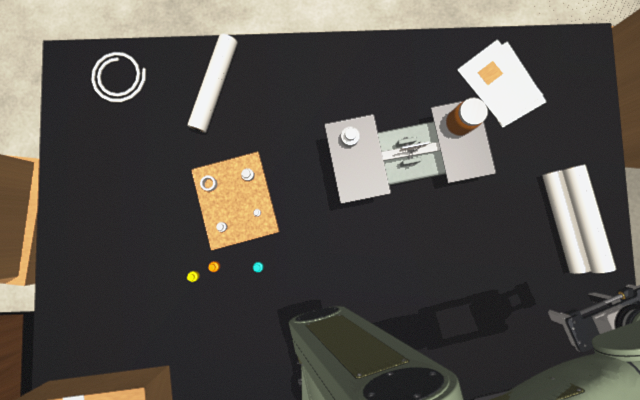

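View pics/scene0.png

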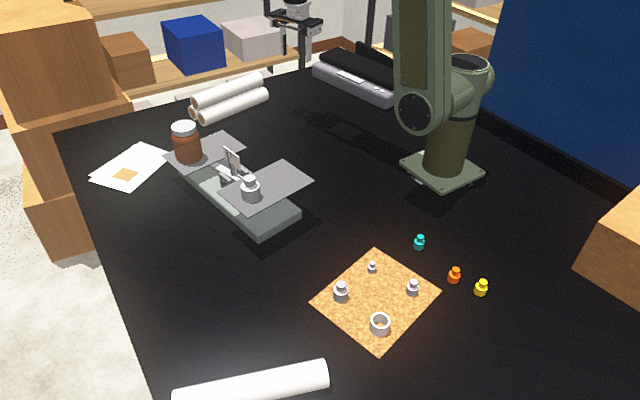

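Top view: the mat is at about (235,200). On it are the collar at (208,184), the 200 g at (247,174), the 100 g at (221,227) and the 50 g at (257,212). The left pan is centred near (357,158), with the 500 g at (350,136). Coloured look-alikes sit at (193,276), (214,267) and (258,267). In the scene view the 200 g is at (341,291) and the 100 g at (412,287).

Run:
```python
from h import *
T=camera("top");S=camera("scene")
def crop(c,x0,y0,w,h,k,n):
    cv2.imwrite(f"pics/{n}.png",cv2.resize(c["frame"][y0:y0+h,x0:x0+w,::-1],None,fx=k,fy=k,interpolation=cv2.INTER_NEAREST))
crop(T,185,145,100,110,5,"mat_t"); crop(T,315,105,190,110,4,"bal_t"); crop(S,300,240,150,120,5,"mat_s"); crop(S,150,110,175,140,4,"bal_s")
# rough blobs on mat: bright, low saturation
for n,c,r in(("t",T,(190,150,280,250)),("s",S,(310,250,440,350)),("tb",T,(320,105,500,205))):
    f=cv2.cvtColor(c["frame"],cv2.COLOR_RGB2HSV); m=((f[...,1]<60)&(f[...,2]>(130 if n!="tb" else 100))).astype(np.uint8)
    M=np.zeros_like(m);M[r[1]:r[3],r[0]:r[2]]=m[r[1]:r[3],r[0]:r[2]]
    k,l,st,ce=cv2.connectedComponentsWithStats(M)
    for i in range(1,k):
        if st[i,4]>8: print(n,st[i].tolist(),ce[i].round(1))
```

```text
t [241, 168, 13, 13, 119] [247.1 174.1]
t [200, 175, 17, 16, 128] [207.8 182.8]
t [254, 209, 7, 7, 43] [256.9 212.1]
t [216, 222, 11, 10, 80] [221.1 226.3]
s [368, 260, 8, 10, 59] [371.6 265. ]
s [407, 278, 12, 19, 129] [412.5 286.4]
s [333, 280, 15, 16, 167] [340.4 288.1]
s [338, 297, 7, 4, 14] [341.6 298.5]
s [370, 312, 21, 25, 384] [379.5 323.5]
tb [325, 105, 175, 98, 10424] [407.3 151.5]
```

View pics/mat_t.png

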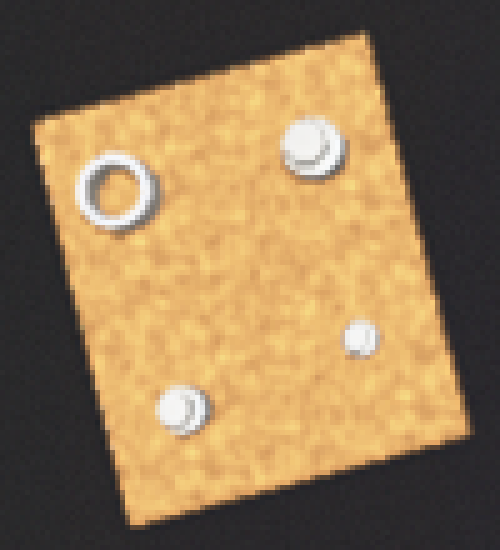

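View pics/bal_t.png

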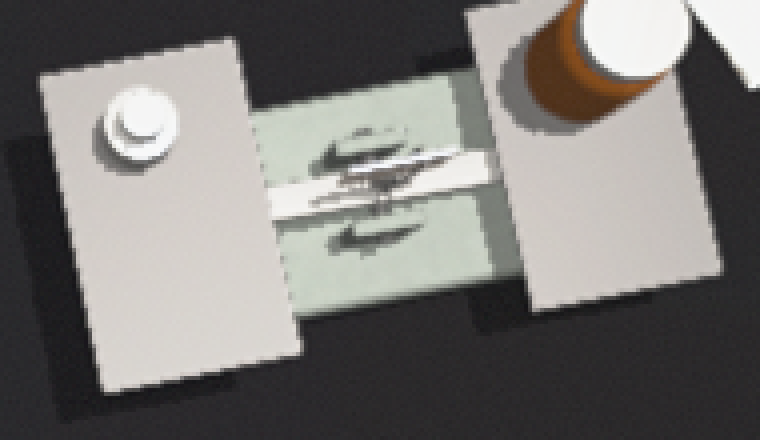

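View pics/mat_s.png

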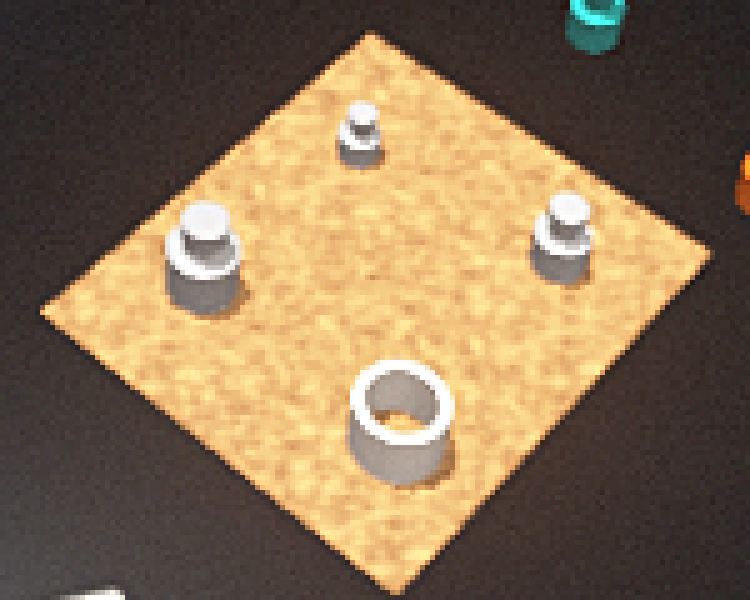

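View pics/bal_s.png

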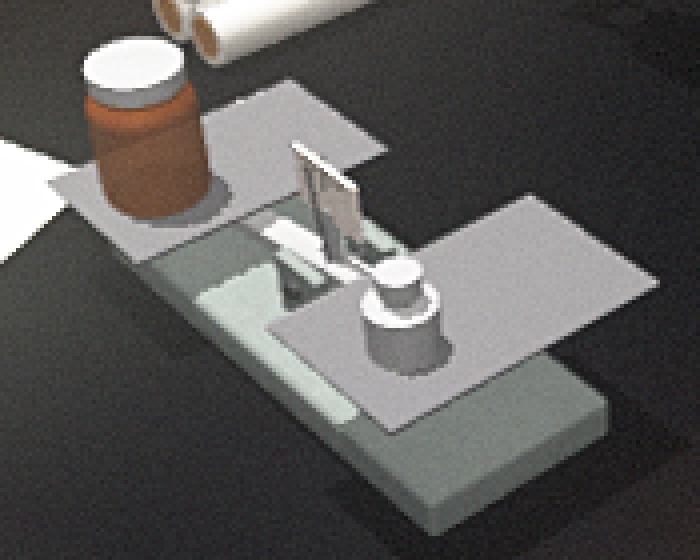

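Run:
```python
from h import *
T=camera("top");S=camera("scene")
def tri(a,b):
    o1,d1=ray(T,*a);o2,d2=ray(S,*b);A=np.stack([d1,-d2],1);t=np.linalg.lstsq(A,o2-o1,rcond=None)[0];p,q=o1+t[0]*d1,o2+t[1]*d2
    return (p+q)/2,np.linalg.norm(p-q)
for n,a,b,z in(("200 top",(245.6,173.2),(340.5,283.7),.05),("100 top",(220.5,225.9),(413.5,281.3),.042),("50 top",(256.6,212),(371.9,262.5),.033)):
    print(n,np.round(onplane(T,*a,z),4),np.round(onplane(S,*b,z),4),[np.round(x,4) for x in tri(a,b)])
ct=[(324.5,123.5),(373.5,114),(389.75,192.5),(340.5,202.75)];cs=[(248.25,217.25),(216.25,191.5),(282.25,158.25),(314,180.5)]
P=[];Q=[]
for a,b in zip(ct,cs):
    p,q=onplane(T,*a,.129),onplane(S,*b,.129);P.append(p);Q.append(q);print("c",p.round(4),q.round(4),tri(a,b)[0].round(4))
P=np.array(P);Q=np.array(Q)
for R in(P,Q): print("centre",R.mean(0).round(4),"sides",np.linalg.norm(R-np.roll(R,-1,0),axis=1).round(4),"far dir deg",np.degrees(np.arctan2(*(R[0]+R[1]-R[2]-R[3])[[1,0]])))
# 500 top knob
a=(315+139/4,105+121/4);b=(150+400/4,110+271/4)
print("500",onplane(T,*a,.187).round(4),onplane(S,*b,.187).round(4),tri(a,b))
# collar
print("collar",onplane(T,207.9,183,.034),onplane(S,380,320,.034))
```

```text
200 top [0.5486 0.2355 0.05  ] [0.5565 0.2352 0.05  ] [array([0.5517, 0.2343, 0.0455]), np.float64(0.0063)]
100 top [0.4051 0.3081 0.042 ] [0.4108 0.3117 0.042 ] [array([0.4059, 0.309 , 0.036 ]), np.float64(0.0017)]
50 top [0.4411 0.2093 0.033 ] [0.4491 0.2125 0.033 ] [array([0.443 , 0.2091, 0.0259]), np.float64(0.004)]
c [0.6611 0.0143 0.129 ] [0.664  0.0162 0.129 ] [0.6624 0.0139 0.1263]
c [ 0.6824 -0.1135  0.129 ] [ 0.6885 -0.108   0.129 ] [ 0.6852 -0.115   0.1224]
c [ 0.4768 -0.1468  0.129 ] [ 0.483  -0.1449  0.129 ] [ 0.4788 -0.1487  0.1247]
c [ 0.4542 -0.0205  0.129 ] [ 0.4631 -0.0188  0.129 ] [ 0.457  -0.0226  0.1235]
centre [ 0.5686 -0.0666  0.129 ] sides [0.1296 0.2082 0.1284 0.2098] far dir deg 9.378916850129194
centre [ 0.5746 -0.0639  0.129 ] sides [0.1266 0.2088 0.1277 0.204 ] far dir deg 10.042723839084253
500 [ 0.6145 -0.0454  0.187 ] [ 0.6242 -0.0441  0.187 ] (array([ 0.61892867, -0.04782677,  0.18145845]), np.float64(0.007130569824134786))
collar [0.52626013 0.34467603 0.034     ] [0.53403006 0.34675797 0.034     ]
```

Both cameras agree on identity and sizes. They differ by about 6 mm, mainly in x, so I'll open the jaws along world x, where gripping centres the weight anyway. First I lift and turn.

```bash
python3 -m creep '[[[0,0,-0.5,-1,0],[0,0,-0.5,-1,0],[0,0,-0.2,-1,0],[0,0,0,-1,0],[0,0,0,-1,0],[0,0,0,-1,0],[0,0,0,-1,0],[0,0,0,-1,0],[0,0,0,-1,0],[0,0,0,-1,0],[0,0,0,-1,0],[0,0,0,-0.6,0],[0,0,0,0,0],[0,0,0,0,0]]]' 30; python3 -c "
from h import *
s=sensors.state();print(s['tool_pos'],np.round(s['tool_rot'],3))"
```

```text
time: 1.7
tool_pos: [0.2003, -0.5389, 0.2673]
tool_rot: [[0.002, 1.0, -0.0], [1.0, -0.002, 0.0], [0.0, -0.0, -1.0]]
contact_force: [0.1, 0.3, 0.5]
gripper_width: 0.0936
[ 0.2002531  -0.53891046  0.2673238 ] [[ 0.002  1.    -0.   ]
 [ 1.    -0.002  0.   ]
 [ 0.    -0.    -1.   ]]
```

```bash
python3 -m creep '[[[0.5,0.2,0,0,0],[1,0.45,0,0,0],[1,0.45,0,0,0],[1,0.45,0,0,0],[1,0.45,0,0,0],[1,0.45,0,0,0],[1,0.45,0,0,0],[1,0.45,0,0,0],[1,0.45,0,0,0],[1,0.45,0,0,0],[1,0.45,0,0,0],[1,0.45,0,0,0],[1,0.45,0,0,0],[1,0.45,0,0,0],[1,0.45,0,0,0],[1,0.45,0,0,0],[1,0.45,0,0,0],[1,0.45,0,0,0],[1,0.45,0,0,0],[0.86,0.5,0,0,0]]]'; python3 -m creep '[[[0,0,1,0,0.2],[0,0,1,0,0.2],[0,0,1,0,0.2],[0,0,1,0,0.2],[0,0,0,0,0.2],[0,0,0,0,0.2],[0,0,0,0,0.2]]]'
python3 - <<'E'
from h import *
for n in("top","scene"):
    c=camera(n); p=sensors.state()["tool_pos"]; print(n,proj(c,p),proj(c,[p[0],p[1],p[2]-.014]),proj(c,[p[0],p[1],.025]))
    x0,y0=(185,120) if n=="top" else (270,210)
    cv2.imwrite(f"pics/{n}1.png",cv2.resize(c["frame"][y0:y0+120,x0:x0+150,::-1],None,fx=5,fy=5,interpolation=cv2.INTER_NEAREST))
E
```

```text
time: 3.7
tool_pos: [0.5527, 0.2376, 0.2674]
tool_rot: [[0.0, 1.0, 0.0], [1.0, -0.0, 0.0], [0.0, 0.0, -1.0]]
contact_force: [0.8, -0.8, 0.1]
gripper_width: 0.0942
time: 4.4
tool_pos: [0.5547, 0.2359, 0.1104]
tool_rot: [[0.001, 1.0, 0.005], [1.0, -0.001, 0.001], [0.001, 0.005, -1.0]]
contact_force: [0.1, 1.1, -0.2]
gripper_width: 0.0752
top (np.float64(241.0146117387867), np.float64(167.57710204775637)) (np.float64(242.068294029586), np.float64(168.3859635648171)) (np.float64(247.06528451892441), np.float64(172.22191425245595))
scene (np.float64(342.76179831914817), np.float64(265.0712446185498)) (np.float64(342.41508435348413), np.float64(269.4723311199117)) (np.float64(340.73622059769065), np.float64(290.7833406118343))
```

View pics/top1.png

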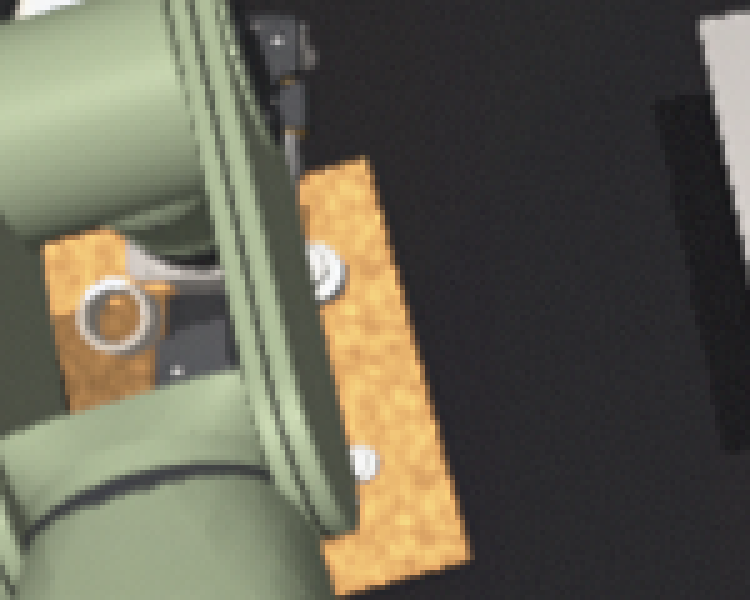

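View pics/scene1.png

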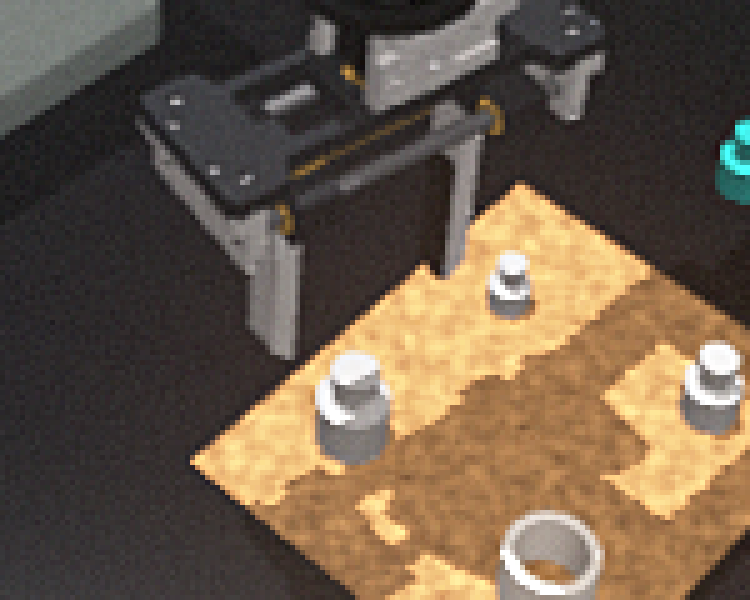

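Scene view: the fingertips are at about (325,280) and (361,264). They straddle the 200 g (340,291) in the x direction and are still above it. I'll go down partway and check.

```bash
python3 -m creep '[[[-0.05,-0.05,0.5,0,0.2],[0,0,0.5,0,0.2],[0,0,0.5,0,0.2],[0,0,0,0,0.2],[0,0,0,0,0.2],[0,0,0,0,0.2]]]'
python3 - <<'E'
from h import *
c=camera("scene"); p=sensors.state()["tool_pos"]; print(proj(c,p-[0,0,.014]))
x0,y0=(270,210)
cv2.imwrite(f"pics/scene2.png",cv2.resize(c["frame"][y0:y0+120,x0:x0+150,::-1],None,fx=5,fy=5,interpolation=cv2.INTER_NEAREST))
E
```

```text
time: 5.1
tool_pos: [0.5522, 0.2338, 0.0497]
tool_rot: [[0.0, 1.0, 0.004], [1.0, -0.0, 0.001], [0.001, 0.004, -1.0]]
contact_force: [0.7, -0.0, -0.1]
gripper_width: 0.0751
(np.float64(341.3757541713548), np.float64(286.59046717247634))
```

View pics/scene2.png

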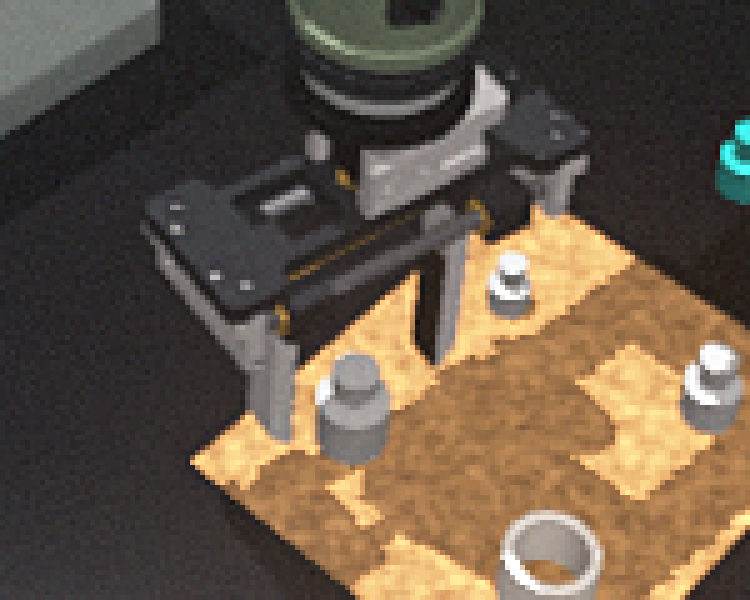

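The jaws straddle the 200 g: the tip midpoint is at about (340,289) and the weight axis at that height is (341,288). Now descend and grip.

```bash
python3 -m creep '[[[0,0,0.4,0,0.2],[0,0,0.3,0,0.2],[0,0,0,0,0.2],[0,0,0,0,0.2],[0,0,0,0,0.7],[0,0,0,0,0.8],[0,0,0,0,0.8],[0,0,0,0,0.8],[0,0,0,0,0.8]]]' 25
```

```text
time: 6.05
tool_pos: [0.5504, 0.2333, 0.0194]
tool_rot: [[0.0, 1.0, -0.0], [1.0, -0.0, 0.0], [0.0, -0.0, -1.0]]
contact_force: [0.1, 0.1, -0.3]
gripper_width: 0.0387
```

```bash
python3 -m creep '[[[0,0,0,0,0.8],[0,0,0,0,0.8],[0,0,0,0,0.8]]]' 25
```

```text
time: 6.35
tool_pos: [0.5506, 0.2333, 0.0195]
tool_rot: [[0.0, 1.0, 0.0], [1.0, -0.0, 0.0], [0.0, 0.0, -1.0]]
contact_force: [0.2, 0.9, 0.1]
gripper_width: 0.0332
```

Gripped: the width is 33 mm against a 34 mm diameter. Lift and carry it to above the near half of the pan.

```bash
python3 -m creep '[[[0,0,-0.3,0,0.8],[0,0,-0.7,0,0.8],[0,0,-1,0,0.8],[0,0,-1,0,0.8],[0,0,-1,0,0.8],[0,0,-1,0,0.8],[0,0,-0.7,0,0.8],[0,0,-0.3,0,0.8],[-0.4,-0.1,0,0,0.8],[-0.8,-0.1,0,0,0.8],[-0.9,-0.1,0,0,0.8],[-0.9,-0.1,0,0,0.8],[-0.9,-0.1,0,0,0.8],[-0.9,-0.1,0,0,0.8],[-0.9,-0.1,0,0,0.8],[-0.8,-0.1,0,0,0.8],[-0.47,0,0,0,0.8],[0,0,0,0,0.8],[0,0,0,0,0.8],[0,0,0,0,0.8]]]'
python3 - <<'E'
from h import *
c=camera("scene");p=sensors.state()["tool_pos"]; print(proj(c,p-[0,0,.0155]))
cv2.imwrite(f"pics/scene3.png",cv2.resize(c["frame"][80:230,150:350,::-1],None,fx=4,fy=4,interpolation=cv2.INTER_NEAREST))
E
```

```text
time: 8.35
tool_pos: [0.5174, -0.0447, 0.2582]
tool_rot: [[-0.0, 1.0, -0.003], [1.0, 0.0, 0.001], [0.001, -0.003, -1.0]]
contact_force: [-0.2, -0.2, -1.8]
gripper_width: 0.0332
(np.float64(288.96136482183573), np.float64(143.99202967286334))
```

View pics/scene3.png

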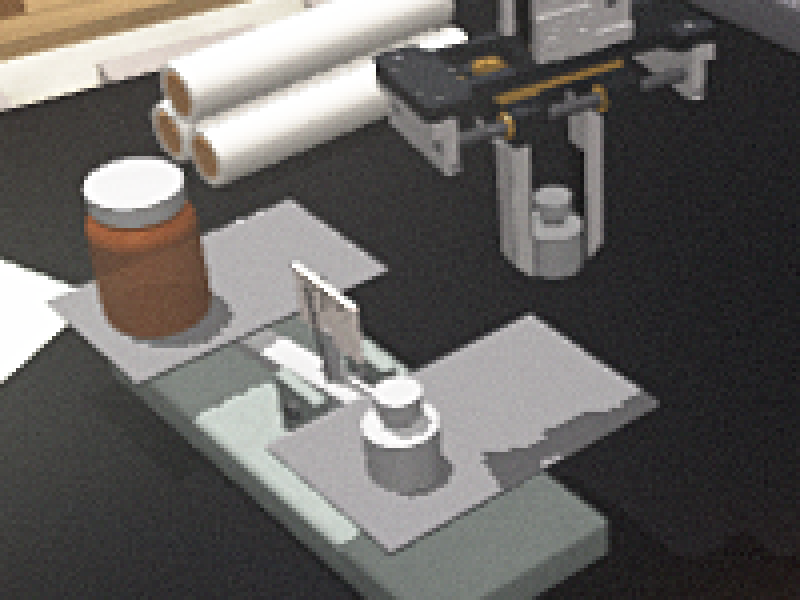

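The held weight, at about (288,147), is upright and lines up over the empty near half of the pan. Lower it to just above the plate.

```bash
python3 -m creep '[[[0,0,0.5,0,0.8],[0,0,0.6,0,0.8],[0,0,0.6,0,0.8],[0,0,0.5,0,0.8],[0,0,0.3,0,0.8],[0,0,0.1,0,0.8],[0,0,0,0,0.8],[0,0,0,0,0.8],[0,0,0,0,0.8]]]'
python3 - <<'E'
from h import *
c=camera("scene");p=sensors.state()["tool_pos"]; print(p,proj(c,p-[0,0,.0155]))
cv2.imwrite(f"pics/scene4.png",cv2.resize(c["frame"][110:230,200:350,::-1],None,fx=5,fy=5,interpolation=cv2.INTER_NEAREST))
E
```

```text
time: 9.3
tool_pos: [0.5194, -0.0457, 0.1568]
tool_rot: [[0.0, 1.0, 0.002], [1.0, -0.0, -0.001], [-0.001, 0.002, -1.0]]
contact_force: [-0.3, -0.4, -2.3]
gripper_width: 0.0336
[ 0.51928979 -0.04567302  0.15664487] (np.float64(289.20117977720537), np.float64(178.36703773087035))
```

View pics/scene4.png

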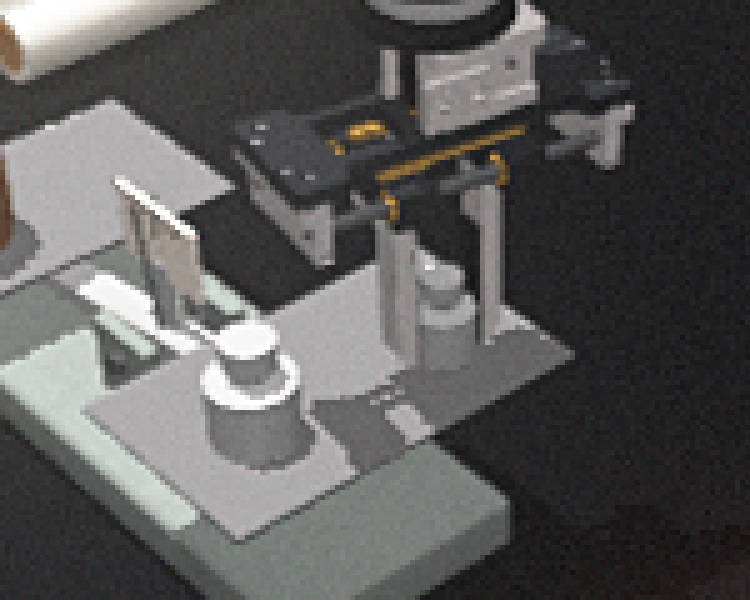

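The weight is in place, with its foot about 12 mm above the plate. Go down the last bit, release gently and rise.

```bash
python3 -m creep '[[[0,0,0.1,0,0.8],[0,0,0.1,0,0.8],[0,0,0.05,0,0.8],[0,0,0,0,0.8],[0,0,0,0,0.8],[0,0,0,0,0.8]]]'
```

```text
time: 9.95
tool_pos: [0.5185, -0.0455, 0.1455]
tool_rot: [[0.0, 1.0, 0.0], [1.0, -0.0, -0.0], [-0.0, 0.0, -1.0]]
contact_force: [-0.0, 0.5, -1.6]
gripper_width: 0.0334
```

```bash
python3 -m creep '[[[0,0,0,0,0.6],[0,0,0,0,0.55],[0,0,0,0,0.45],[0,0,0,0,0.45],[0,0,0,0,0.45],[0,0,0,0,0.45],[0,0,-0.4,0,0.45],[0,0,-0.7,0,0.45],[0,0,-0.9,0,0.45],[0,0,-0.9,0,0.45],[0,0,0,0,0.3],[0,0,0,0,0.3],[0,0,0,0,0.3]]]'
python3 - <<'E'
from h import *
c=camera("scene")
cv2.imwrite(f"pics/scene5.png",cv2.resize(c["frame"][110:230,200:350,::-1],None,fx=5,fy=5,interpolation=cv2.INTER_NEAREST))
E
```

```text
time: 11.25
tool_pos: [0.5174, -0.0452, 0.2599]
tool_rot: [[0.0, 1.0, -0.003], [1.0, -0.0, 0.001], [0.001, -0.003, -1.0]]
contact_force: [-0.7, 0.6, -0.6]
gripper_width: 0.0653
```

View pics/scene5.png

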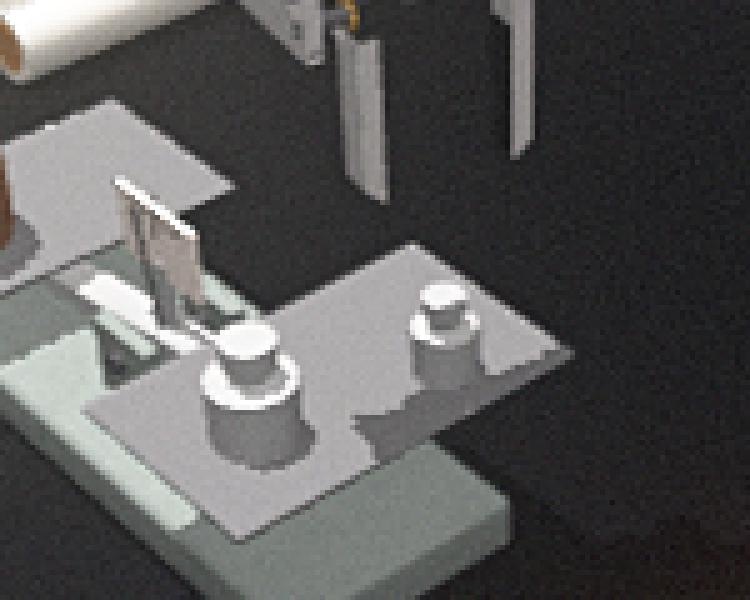

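The 200 g stands upright on the pan, with its knob at about (289,169), and the pan is still raised. Next is the 100 g: the first grasp corrects the estimate to about (0.406, 0.308).

```bash
python3 -m creep '[[[0.4,-0.1,0,0,0.3],[0.8,-0.2,0,0,0.3],[0.9,-0.3,0,0,0.3],[0.9,-0.3,0,0,0.3],[0.9,-0.3,0,0,0.3],[0.9,-0.3,0,0,0.3],[0.9,-0.3,0,0,0.3],[0.9,-0.3,0,0,0.3],[0.9,-0.3,0,0,0.3],[0.9,-0.3,0,0,0.3],[0.43,-0.1,0,0,0.3],[0,0,0.8,0,0.3],[0,0,1,0,0.3],[0,0,1,0,0.3],[0,0,1,0,0.3],[0,0,1,0,0.3],[0,0,0.5,0,0.3],[0,0,0,0,0.3],[0,0,0,0,0.3],[0,0,0,0,0.3]]]'
python3 - <<'E'
from h import *
c=camera("scene"); p=sensors.state()["tool_pos"]; print(p,proj(c,p-[0,0,.014]))
cv2.imwrite(f"pics/scene6.png",cv2.resize(c["frame"][220:340,330:480,::-1],None,fx=5,fy=5,interpolation=cv2.INTER_NEAREST))
E
```

```text
time: 13.3
tool_pos: [0.4074, 0.3087, 0.051]
tool_rot: [[-0.0, 1.0, 0.003], [1.0, 0.0, 0.001], [0.001, 0.003, -1.0]]
contact_force: [-0.0, -0.5, 0.8]
gripper_width: 0.0656
[0.40775068 0.30872014 0.05124402] (np.float64(413.26690643609777), np.float64(281.2123102933972))
```

View pics/scene6.png

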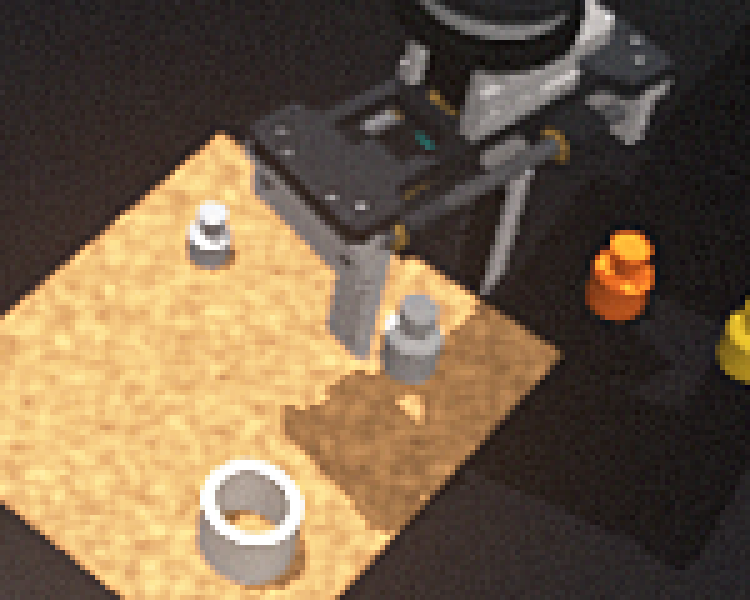

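The jaws straddle the 100 g: tip midpoint at about (414,283), weight axis (413.6,282.6). Descend and grip.

```bash
python3 -m creep '[[[0,0,0.4,0,0.3],[0,0,0.32,0,0.3],[0,0,0,0,0.3],[0,0,0,0,0.3],[0,0,0,0,0.3],[0,0,0,0,0.7],[0,0,0,0,0.85],[0,0,0,0,0.85],[0,0,0,0,0.85],[0,0,0,0,0.85],[0,0,0,0,0.85],[0,0,0,0,0.85],[0,0,0,0,0.85],[0,0,0,0,0.85]]]' 20
```

```text
time: 14.75
tool_pos: [0.4065, 0.3078, 0.0207]
tool_rot: [[0.0, 1.0, -0.0], [1.0, -0.0, -0.0], [-0.0, -0.0, -1.0]]
contact_force: [-0.7, -0.2, 1.4]
gripper_width: 0.026
```

```bash
python3 -m creep '[[[0,0,-0.3,0,0.85],[0,0,-0.7,0,0.85],[0,0,-1,0,0.85],[0,0,-1,0,0.85],[0,0,-1,0,0.85],[0,0,-1,0,0.85],[0,0,-0.7,0,0.85],[0,0,-0.3,0,0.85],[-0.4,0.1,0,0,0.85],[-0.8,0.2,0,0,0.85]]]'; python3 -m creep '[[[-0.9,0.3,0,0,0.85],[-0.9,0.3,0,0,0.85],[-0.9,0.3,0,0,0.85],[-0.9,0.3,0,0,0.85],[-0.9,0.3,0,0,0.85],[-0.9,0.3,0,0,0.85],[-0.9,0.3,0,0,0.85],[-0.9,0.3,0,0,0.85],[-0.9,0.2,0,0,0.85],[-0.7,0.14,0,0,0.85],[-0.3,0,0,0,0.85],[0,0,0,0,0.85],[0,0,0,0,0.85],[0,0,0,0,0.85]]]'
python3 - <<'E'
from h import *
c=camera("scene");p=sensors.state()["tool_pos"]; print(p,proj(c,p-[0,0,.0167]))
cv2.imwrite(f"pics/scene7.png",cv2.resize(c["frame"][80:230,150:350,::-1],None,fx=4,fy=4,interpolation=cv2.INTER_NEAREST))
E
```

```text
time: 15.75
tool_pos: [0.4178, 0.2604, 0.2606]
tool_rot: [[-0.003, 1.0, -0.0], [1.0, 0.003, 0.001], [0.001, -0.0, -1.0]]
contact_force: [0.7, -0.0, -0.9]
gripper_width: 0.0261
time: 17.15
tool_pos: [0.5276, -0.1027, 0.2605]
tool_rot: [[-0.001, 1.0, -0.0], [1.0, 0.001, 0.001], [0.001, -0.0, -1.0]]
contact_force: [0.5, 0.5, -0.5]
gripper_width: 0.0265
[ 0.52774311 -0.10278605  0.26059636] (np.float64(273.1770377646098), np.float64(133.49490003392935))
```

View pics/scene7.png

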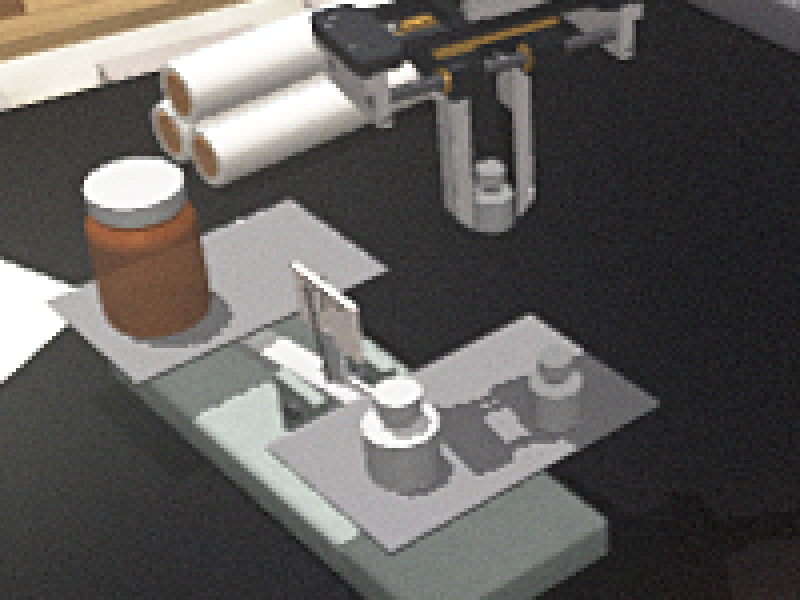

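The 100 g is held upright at about (273,134), over the free spot beside the 200 g. Lower it.

```bash
python3 -m creep '[[[0,0,0.5,0,0.85],[0,0,0.6,0,0.85],[0,0,0.6,0,0.85],[0,0,0.5,0,0.85],[0,0,0.3,0,0.85],[0,0,0.2,0,0.85],[0,0,0.1,0,0.85],[0,0,0.05,0,0.85],[0,0,0,0,0.85],[0,0,0,0,0.85],[0,0,0,0,0.85],[0,0,0,0,0.85]]]'
python3 - <<'E'
from h import *
c=camera("scene");s=sensors.state();print(s["tool_pos"],s["contact_force"])
cv2.imwrite(f"pics/scene8.png",cv2.resize(c["frame"][110:230,200:350,::-1],None,fx=5,fy=5,interpolation=cv2.INTER_NEAREST))
E
```

```text
time: 18.4
tool_pos: [0.5283, -0.1044, 0.1471]
tool_rot: [[0.0, 1.0, 0.001], [1.0, -0.0, -0.0], [-0.0, 0.001, -1.0]]
contact_force: [-0.8, 0.8, 0.2]
gripper_width: 0.0264
[ 0.52820462 -0.10440615  0.14700742] [ 0.33196953 -0.01993161 -0.76699667]
```

View pics/scene8.png

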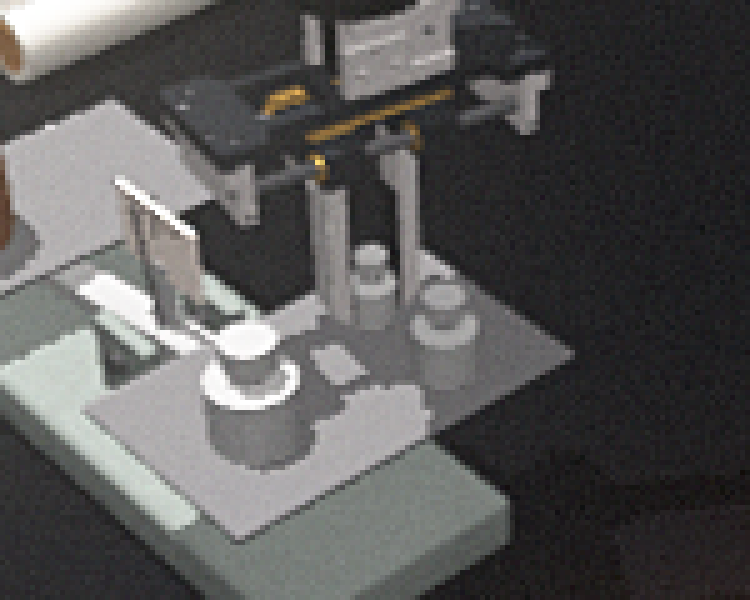

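```bash
python3 -m creep '[[[0,0,0,0,0.65],[0,0,0,0,0.6],[0,0,0,0,0.5],[0,0,0,0,0.5],[0,0,0,0,0.5],[0,0,0,0,0.5],[0,0,-0.4,0,0.5],[0,0,-0.7,0,0.5],[0,0,-0.9,0,0.5],[0,0,-0.9,0,0.5],[0,0,-0.9,0,0.5],[0,0,0,0,0.5],[0,0,0,0,0.5],[0,0,0,0,0.5],[0,0,0,0,0.5],[0,0,0,0,0.5],[0,0,0,0,0.5],[0,0,0,0,0.5],[0,0,0,0,0.5],[0,0,0,0,0.5]]]'
python3 -m creep '[[[0,-0.3,-0.3,0,0.5],[0,-0.3,0,0,0.5],[0,-0.3,0,0,0.5],[0,-0.3,0,0,0.5],[0,0,0,0,0.5],[0,0,0,0,0.5],[0,0,0,0,0.5],[0,0,0,0,0.5],[0,0,0,0,0.5],[0,0,0,0,0.5],[0,0,0,0,0.5],[0,0,0,0,0.5],[0,0,0,0,0.5],[0,0,0,0,0.5],[0,0,0,0,0.5],[0,0,0,0,0.5],[0,0,0,0,0.5],[0,0,0,0,0.5],[0,0,0,0,0.5],[0,0,0,0,0.5]]]'
python3 - <<'E'
from h import *
c=camera("scene")
cv2.imwrite(f"pics/scene9.png",cv2.resize(c["frame"][90:240,150:350,::-1],None,fx=4,fy=4,interpolation=cv2.INTER_NEAREST))
E
```

```text
time: 20.45
tool_pos: [0.528, -0.1043, 0.2986]
tool_rot: [[0.0, 1.0, 0.0], [1.0, -0.0, 0.0], [0.0, 0.0, -1.0]]
contact_force: [-0.1, 0.2, -0.3]
gripper_width: 0.0468
time: 22.45
tool_pos: [0.48, -0.1043, 0.3106]
tool_rot: [[0.0, 1.0, -0.0], [1.0, -0.0, -0.0], [-0.0, -0.0, -1.0]]
contact_force: [0.2, -0.4, -0.6]
gripper_width: 0.047
```

View pics/scene9.png

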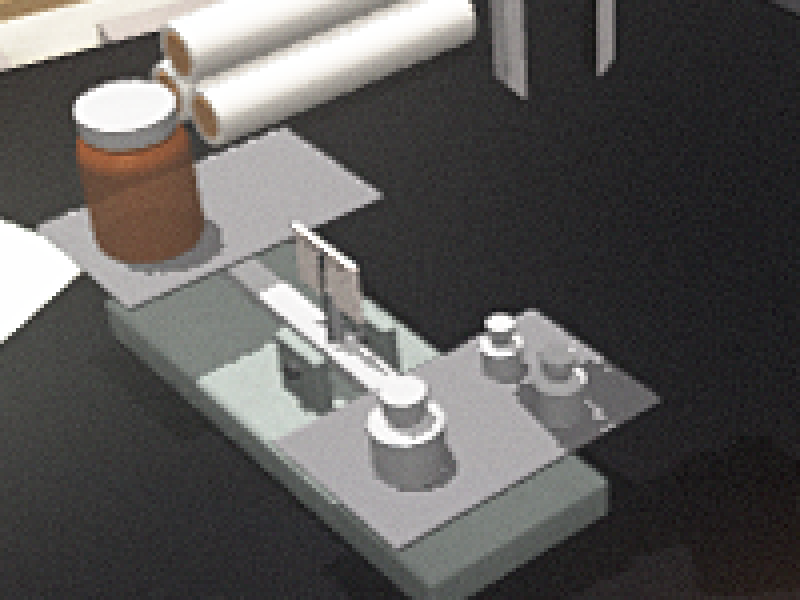

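The pan now holds the 500 g, 200 g and 100 g upright, and it has sunk while the jar pan rose. I'll check that it is at rest and level.

```bash
python3 - <<'E'
from h import *
c=camera("scene");np.save("a.npy",c["frame"])
E
python3 -m creep '[[[0,0,0,0,0.5],[0,0,0,0,0.5],[0,0,0,0,0.5],[0,0,0,0,0.5],[0,0,0,0,0.5],[0,0,0,0,0.5],[0,0,0,0,0.5],[0,0,0,0,0.5],[0,0,0,0,0.5],[0,0,0,0,0.5]]]'
python3 - <<'E'
from h import *
c=camera("scene");a=np.load("a.npy");t=camera("top")
r=np.s_[100:240,155:330]
d=np.abs(c["frame"][r].astype(int)-a[r]).max(2); print("diff mean",d.mean(),"big",(d>60).sum())
k=lambda x,y:(150+x/4,90+y/4)
# heights: corner pixel -> which plane z puts it at the known xy? project known corners for several z (with +2px scene bias seen before)
cen=np.array([.5705,-.067]);ex=np.array([.986,.168]);ey=np.array([-.168,.986])
for nm,cc,pts in(("L",cen,{(-1,-1):k(531,311),(-1,1):k(658,401),(1,1):k(402,547)}),("R",cen-.3*ey,{(-1,-1):k(285,128),(-1,1):k(381,194),(1,1):k(132,307)})):
    for (i,j),px in pts.items():
        q=cc+i*.105*ex+j*.065*ey
        print(nm,i,j,np.round(px,1),[np.round(proj(c,[*q,z]),1).tolist() for z in(.081,.105,.129)])
cv2.imwrite("pics/top9.png",cv2.resize(t["frame"][90:220,310:510,::-1],None,fx=4,fy=4,interpolation=cv2.INTER_NEAREST))
E
```

```text
time: 23.55
tool_pos: [0.48, -0.1042, 0.3106]
tool_rot: [[0.0, 1.0, -0.0], [1.0, -0.0, 0.0], [0.0, -0.0, -1.0]]
contact_force: [0.2, 0.5, 0.1]
gripper_width: 0.0471
diff mean 4.688979591836735 big 0
L -1 -1 [282.8 167.8] [[283.8, 171.3], [283.5, 164.2], [283.2, 157.0]]
L -1 1 [314.5 190.2] [[315.7, 193.8], [315.8, 186.6], [316.0, 179.2]]
L 1 1 [250.5 226.8] [[250.0, 231.8], [249.2, 224.4], [248.3, 216.7]]
R -1 -1 [221.2 122. ] [[222.5, 128.0], [221.6, 121.3], [220.7, 114.5]]
R -1 1 [245.2 138.5] [[247.2, 145.4], [246.5, 138.6], [245.8, 131.6]]
R 1 1 [183.  166.8] [[184.2, 173.9], [182.7, 166.8], [181.1, 159.5]]
```

View pics/top9.png

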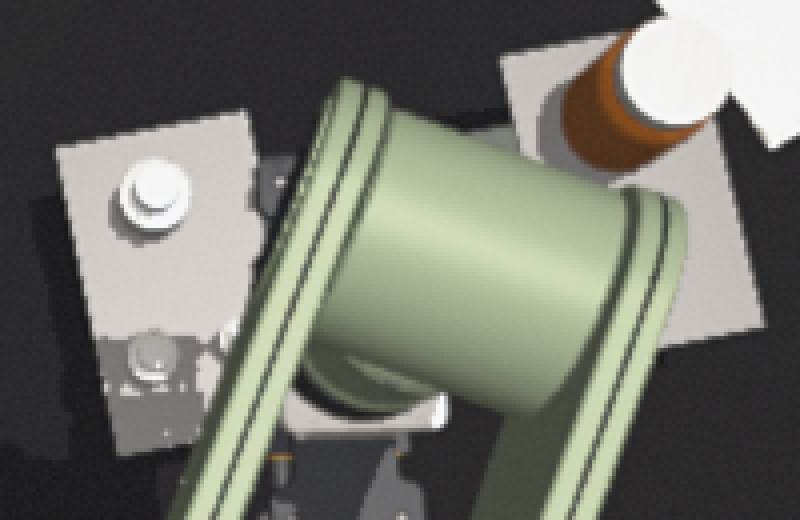

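The last reading suggests the left pan has moved about 30 mm instead of 24. I'll measure this more carefully against the first picture before handing in.

```bash
cat > lev.py <<'E'
from h import *
c=camera("scene");now=c["frame"][:,:,::-1];old=cv2.imread("pics/scene0.png");print(sensors.state()["time"])
# shift of patches by template matching: jar lid and 500 g knob+body, and dial plate
def m(n,x,y,w,h):
    A=cv2.resize(old[y:y+h,x:x+w],None,fx=4,fy=4,interpolation=cv2.INTER_CUBIC)
    B=cv2.resize(now[y-20:y+h+20,x-12:x+w+12],None,fx=4,fy=4,interpolation=cv2.INTER_CUBIC)
    r=cv2.matchTemplate(B,A,cv2.TM_CCOEFF_NORMED);_,v,_,l=cv2.minMaxLoc(r);print(n,"shift px",l[0]/4-12,l[1]/4-20,"score",round(v,3))
m("jar",168,118,36,48);m("500",238,173,24,30);m("dial",222,145,19,24)
def px(p): return np.array(proj(c,p))
print("expected 24mm: jar",px([.68,-.35,.16])-px([.68,-.35,.136]),"500",px([.619,-.047,.131])-px([.619,-.047,.155]))
E
python3 lev.py
python3 - <<'E'
import cv2,numpy as np
o=cv2.imread("pics/scene0.png")[110:240,155:330];n=np.load("a.npy")[110:240,155:330,::-1]
cv2.imwrite("pics/cmp.png",cv2.resize(np.vstack([n]),None,fx=4.5,fy=4.5,interpolation=cv2.INTER_CUBIC))
E
```

```text
23.7
jar shift px -2.25 -9.25 score 0.914
500 shift px 1.5 9.5 score 0.832
dial shift px -7.0 -5.5 score 0.61
expected 24mm: jar [-1.53084536 -7.39793624] 500 [0.75840999 7.75163885]
```

View pics/cmp.png

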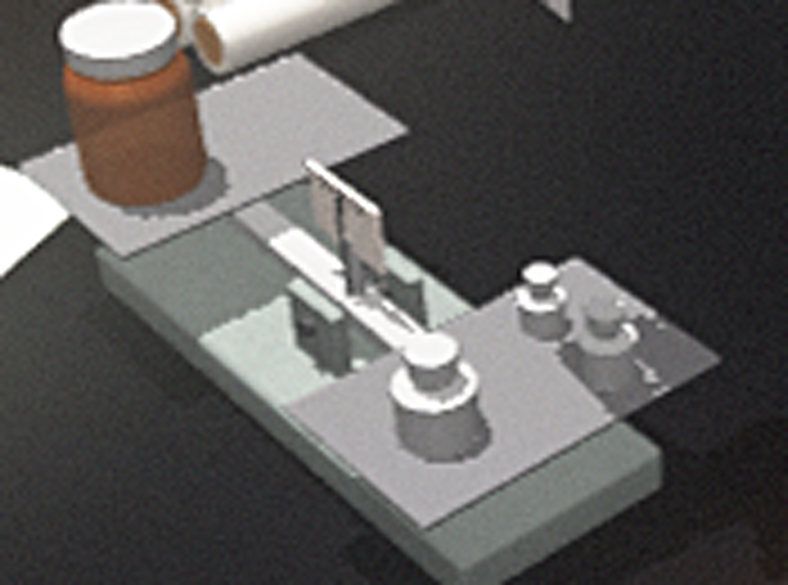

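```bash
python3 -m creep '[[[0,-0.5,0,0,0.5],[0,-0.5,0,0,0.5],[0,0,0,0,0.5],[0,0,0,0,0.5],[0,0,0,0,0.5],[0,0,0,0,0.5],[0,0,0,0,0.5],[0,0,0,0,0.5],[0,0,0,0,0.5],[0,0,0,0,0.5],[0,0,0,0,0.5],[0,0,0,0,0.5],[0,0,0,0,0.5],[0,0,0,0,0.5],[0,0,0,0,0.5],[0,0,0,0,0.5],[0,0,0,0,0.5],[0,0,0,0,0.5],[0,0,0,0,0.5],[0,0,0,0,0.5]]]' | head -2; python3 lev.py
python3 - <<'E'
from h import *
c=camera("scene");o=cv2.imread("pics/scene0.png")
for n,f in(("o",o),("n",c["frame"][:,:,::-1])):
    cv2.imwrite(f"pics/dial_{n}.png",cv2.resize(f[135:195,195:265],None,fx=9,fy=9,interpolation=cv2.INTER_CUBIC))
# balance centre, vertical line: pivot and pointer
b=np.array([.5705,-.067])-.15*np.array([-.168,.986])
ey=np.array([-.168,.986])
for z in(.08,.105,.13,.156): print(z,np.round((np.array(proj(c,[*b,z]))-[195,135])*9),np.round((np.array(proj(c,[*(b+.02*ey),z]))-[195,135])*9))
E
```

```text
time: 25.7
tool_pos: [0.44, -0.1043, 0.3107]
25.75
jar shift px -2.25 -9.25 score 0.914
500 shift px 1.5 9.5 score 0.832
dial shift px -7.0 -5.5 score 0.613
expected 24mm: jar [-1.53084536 -7.39793624] 500 [0.75840999 7.75163885]
0.08 [354. 341.] [393. 371.]
0.105 [346. 274.] [385. 304.]
0.13 [337. 206.] [376. 236.]
0.156 [328. 133.] [367. 163.]
```

View pics/dial_n.png

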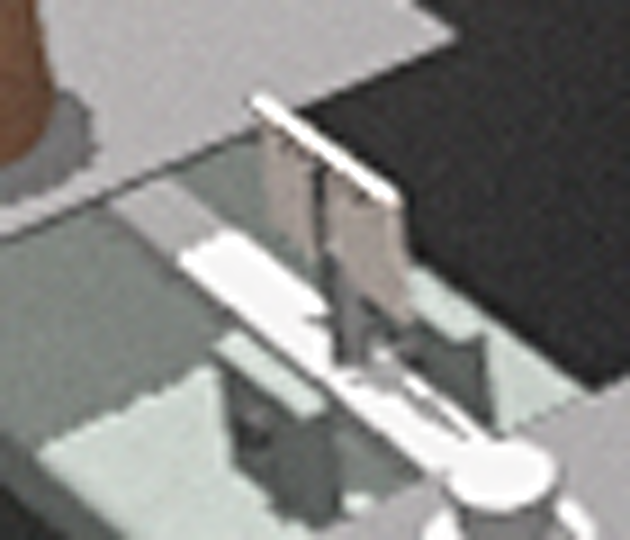

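View pics/dial_o.png

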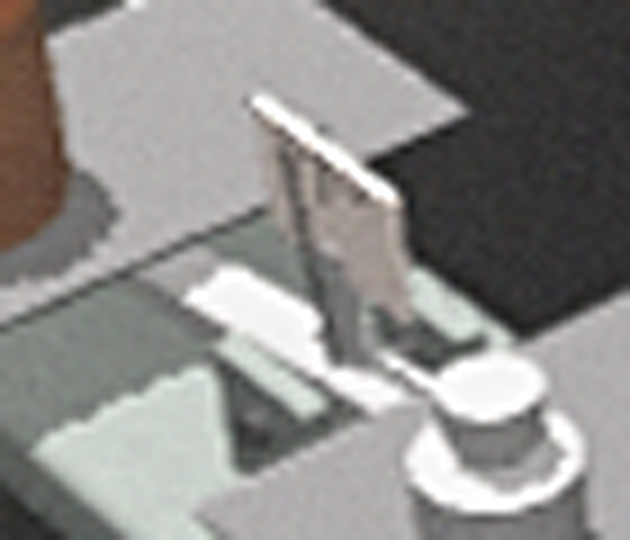

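The pointer sits close to the middle mark of the dial, but the pan shifts suggest about 4–5 mm too far. I'll move the arm clear to get an unobstructed two-view measurement.

```bash
python3 -m creep '[[[0.5,0,0,0,0.5],[0.9,0,0,0,0.5],[0.9,0,0,0,0.5],[0.9,0,0,0,0.5],[0.9,0,0,0,0.5],[0.9,0,0,0,0.5],[0.9,0,0,0,0.5],[0.9,0,0,0,0.5],[0.9,0,0,0,0.5],[0.9,0,0,0,0.5],[0.9,0,0,0,0.5],[0.5,0,0,0,0.5],[0,0,0,0,0.5],[0,0,0,0,0.5],[0,0,0,0,0.5]]]' | head -2
python3 - <<'E'
from h import *
T=camera("top");S=camera("scene")
cv2.imwrite("pics/topA.png",T["frame"][:,:,::-1]);cv2.imwrite("pics/sceneA.png",S["frame"][:,:,::-1])
cv2.imwrite("pics/topAc.png",cv2.resize(T["frame"][100:215,315:505,::-1],None,fx=4,fy=4,interpolation=cv2.INTER_CUBIC))
cv2.imwrite("pics/sceneAc.png",cv2.resize(S["frame"][100:240,150:325,::-1],None,fx=4,fy=4,interpolation=cv2.INTER_CUBIC))
E
```

```text
time: 27.3
tool_pos: [0.4402, 0.2948, 0.3106]
```

View pics/topAc.png

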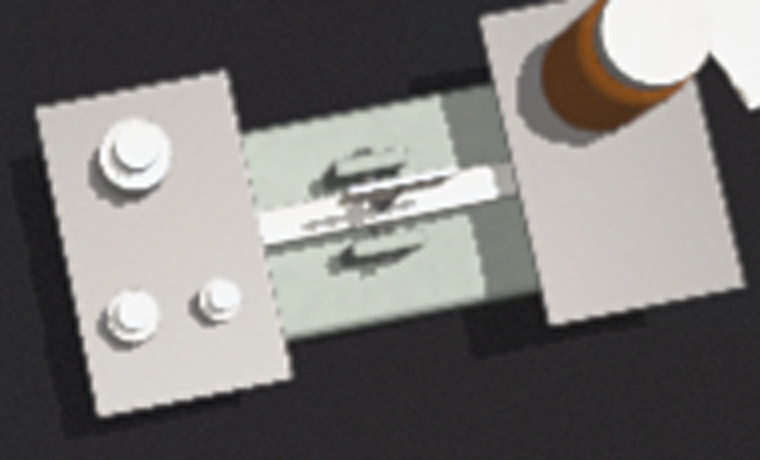

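View pics/sceneAc.png

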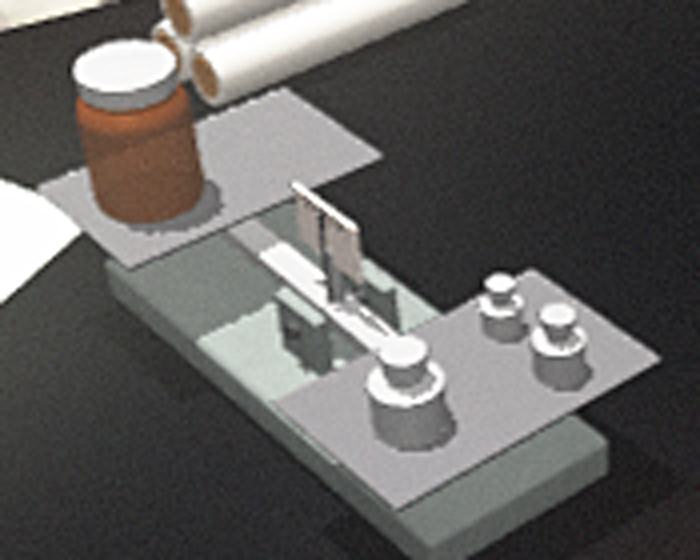

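Run:
```python
from h import *
T=camera("top");S=camera("scene")
def tri(a,b):
    o1,d1=ray(T,*a);o2,d2=ray(S,*b);A=np.stack([d1,-d2],1);t=np.linalg.lstsq(A,o2-o1,rcond=None)[0];return ((o1+t[0]*d1+o2+t[1]*d2)/2).round(4)
t=lambda x,y,o=(315,100):(o[0]+x/4-.4,o[1]+y/4-.4)
s=lambda x,y,o=(150,100):(o[0]+x/4-.4,o[1]+y/4-.4)
o=(315,105);q=(150,110)
print("now L",tri(t(36,107),s(402,507)),tri(t(292,378),s(532,270)),tri(t(100,417),s(659,357)))
print("old L",tri(t(40,76,o),s(395,431,q)),tri(t(301,352,o),s(531,195,q)),tri(t(104,393,o),s(658,284,q)))
print("now R",tri(t(480,17),s(132,268)),tri(t(745,287),s(284,90)),tri(t(551,325),s(381,155)))
print("old R",tri(t(466,10,o),s(137,263,q)),tri(t(722,271,o),s(290,80,q)),tri(t(532,311,o),s(387,150,q)))
```

```text
now L [0.6617 0.0163 0.0991] [ 0.478  -0.1486  0.0948] [ 0.456  -0.0215  0.0965]
old L [0.6622 0.0137 0.1257] [ 0.4785 -0.149   0.1242] [ 0.4567 -0.0228  0.123 ]
now R [ 0.7128 -0.2806  0.1052] [ 0.5288 -0.447   0.1003] [ 0.5076 -0.3178  0.1045]
old R [ 0.7139 -0.2798  0.0763] [ 0.5294 -0.4422  0.0761] [ 0.5072 -0.3144  0.0756]
```

Both weights are upright and clear of the edges. The two-view heights put the left pan about 3 mm below level. I have time to spare, so I'll wait and see whether it is still settling.

```bash
for i in 1 2 3; do python3 -m creep '[[[0,0,0,0,0.5],[0,0,0,0,0.5],[0,0,0,0,0.5],[0,0,0,0,0.5],[0,0,0,0,0.5],[0,0,0,0,0.5],[0,0,0,0,0.5],[0,0,0,0,0.5],[0,0,0,0,0.5],[0,0,0,0,0.5],[0,0,0,0,0.5],[0,0,0,0,0.5],[0,0,0,0,0.5],[0,0,0,0,0.5],[0,0,0,0,0.5],[0,0,0,0,0.5],[0,0,0,0,0.5],[0,0,0,0,0.5],[0,0,0,0,0.5],[0,0,0,0,0.5]]]' | head -1; python3 lev.py | grep -v exp; done
```

```text
time: 29.5
29.55
jar shift px -2.25 -9.25 score 0.913
500 shift px 1.5 9.5 score 0.832
dial shift px -7.0 -5.5 score 0.61
time: 31.55
31.6
jar shift px -2.25 -9.25 score 0.914
500 shift px 1.5 9.5 score 0.832
dial shift px -7.0 -5.5 score 0.609
time: 33.6
33.65
jar shift px -2.25 -9.25 score 0.914
500 shift px 1.5 9.5 score 0.832
dial shift px -7.0 -5.5 score 0.611
```

The balance is at rest. About 1° of residual tilt is what the masses themselves could leave, since they aren't known exactly, and the placing doesn't affect it. I'm handing in.

```bash
python3 -c "
from station import job
print(job.job_done())"
```

```text
the job is handed in; nothing more can be done
None
```

The 200 g and then the 100 g weight now stand upright on the near half of the left pan with the 500 g, but my measurements put that pan about 3 mm below exact level. I let both go and moved the arm well clear. I handed the job in at about 34 s, with no large forces in the readings I took.

**Last checks:**
- **Weights:** both views show all three weights upright and inside the pan's edges. The 50 g, the collar and the coloured look-alikes were not touched.
- **At rest:** the pans showed no measurable movement from 23.7 s to 33.7 s.
- **Level:** the dial pointer is close to the centre mark. Comparing the two pans' heights in both views puts the left pan at about 102 mm and the right at about 108 mm, where level is 105 mm. That is about 1.2° of tilt. It may come from the weights not being exactly their nominal mass, or from measurement error; I could not tell which.
- **Cameras:** the two cameras disagreed by about 6 mm, more than the stated 2 mm. I worked around it by opening the jaws along x, the direction where they differed most, so the grip centred each weight.

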